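Unhasp the tool chest and raise its lid

TASK

The wooden tool chest on the bench is kept shut by the steel hasp on its front. Hook the hasp off its staple and swing it well clear, and only then raise the lid well past halfway, so that it stays up by itself and the files inside can be got at; leave the things standing round the chest where they are.

Things in the scene. Friction and masses are not known exactly. Their poses are not given: they have to be found in the camera images.
- chest: Wooden tool chest fixed to the bench, 150 deep (x) x 280 wide (y) x 140 mm high shut; walls 10 mm. Origin: centre of its underside, z up; its front, with the hasp, faces its own -x (front face at x = -75 mm). Carcase 125 mm high, two loose files inside. A block on the middle of the front, 52 mm wide, z = 54 to 116 mm, stands 11 mm off the face and carries the staple.
- staple (a point): Foremost point of the staple, an upright U of 8 mm steel bar on the chest's centre line (z = 74 to 100 mm in the chest's frame) that reaches forward to x = -108 mm, 33 mm off the front face. It passes through the slot of the hasp and ends 11 mm in front of the strap.
- lid (a joint): Angle of the lid about its hinge line at the back top edge: 0 shut, grows as the front edge rises, stop at 1.75 rad (upright at 1.57). Stiff hinge (0.75 Nm friction; board about 0.55 kg): the lid stays at any angle where it is left; raising it takes 6 to 10 N at the front edge, 12 to 16 N at the handle. While the hasp is on its staple the lid rises only about 4 mm.
- lid_hinge (a point): Middle of the lid's hinge line, which runs along the chest's y axis: x = +75, y = 0, z = 125 mm in the chest's frame. Does not move.
- lid_edge (a point): Middle of the lower front edge of the lid board (14 mm thick, 288 mm wide), 162 mm from the hinge line; moves with the lid. Shut, it lies at z = 125.5 mm and overhangs the front face by 12 mm along the whole width, so beside the hasp a tilted fingertip can reach under it. The hasp hangs in front of its middle.
- lid_handle (a point): Middle of the bar of the fixed carrying handle on the lid's top: round, 10 mm thick, parallel to the chest's y axis, straight for 96 mm; 80 mm before the hinge line, bar centre 38 mm above the lid's top. Moves with the lid.
- hasp (a joint): Angle of the hasp strap about its pin, measured against the lid: 0 hanging straight down over the staple, grows as its lower end swings out and up, away from the chest's front, stop at 2.2 rad. The strap clears the staple at about 0.3 rad. Stiff pin (0.16 Nm friction): it stays where it is left; 2 to 4 N at the finger pull moves it.
- hasp_pin (a point): Centre of the hasp's hinge pin, parallel to the chest's y axis, at the lid's front edge (x = -93, y = 0, z = 137 mm in the chest's frame, lid shut). The strap, a steel plate 44 mm wide and 4 mm thick, hangs 0 to 4 mm in front of the pin's centre, 90 mm long, with a 17 mm wide slot from 29.5 to 67 mm below the pin.
- hasp_pull (a point): Middle of the floor of the finger pull, 86.5 mm below the pin and 29 mm in front of it when the strap hangs; moves with the strap. The strap's end is bent out into a trough 56 mm wide along the chest's y, open above and at both sides; in front an upturned lip (inner face 51 mm before the pin, top 63 mm below it) closes it. Shut fingertips go in from above, before the staple, and draw the lip out.
- oil_bottle_2: Small black squeeze bottle with red nozzle, 42 mm wide, 135 mm high, standing beside the chest. Bystander. Origin: centre of its underside.
- jar_bits: Small glass jar with a yellow lid, 46 mm wide, 61 mm high, standing beside the chest. Bystander. Origin: centre of its underside.
- dome_mould: Brass dome mould, a 50 x 50 x 42 mm block with round hollows, standing beside the chest. Bystander. Origin: centre of its underside.

How it is judged:
By the outcome, as a careful person would: the job done as asked, in the order asked, and still so for the second after the job is handed in, with the robot touching nothing.
It also fails if it takes over 58 s, if anything falls off the work surface, if the arm or the gripper's body presses on something with over 40 N, if the wrist force passes 120 N, or if a joint passes its speed limit or range.

ROBOT

A 6-joint arm with a two-finger parallel gripper is mounted at the origin on a cart in front of the work surface, level with it; the furniture and walls round the work are solid. World frame = base frame: x ahead of the robot, y to its left, z up, the work surface at z = 0. Lengths are in m, angles in rad, forces in N, time in s.
With the tool pointing down it reaches from about 0.3 to 0.875 m from the base axis. Payload 6.4 kg.
Tool frame: the origin (TCP) lies midway between the tips of the shut fingers; the grasp point (between the pads) lies ctrl.tcp_to_grasp behind it (ctrl.tcp_to_grasp is the distance from the TCP to the grasp point, in m); z points along the fingers, y is the line along which they close (so a half turn about z gives the same grasp; the last joint's range is limited). The gripper opens to 85 mm and grips with 20 to 120 N. Pads are 22 mm wide; open, the fingers measure 114 mm over their backs; the gripper's body (76 mm by 85 mm) begins 54 mm behind the grasp point. The pads swing forward as they close: fully open they stand 13 mm farther back than shut.
Start: joints at [-1.433, 0.181, 1.607, -0, 1.354, -0.206], TCP at [0.194, -0.541, 0.231] pointing down, gripper open.
Joint ranges: [-2.99, 2.99], [-0.89, 2.07], [0.3, 2.58], [-1.14, 4.28], [0, 2.63], [-3.12, 3.12]. Speed limits (rad/s): [2.57, 2.57, 3.01, 3.14, 3.14, 3.14].

INTERFACE

Orientations are given as a rotation vector (axis times angle).
In Python, from workcell import ctrl gives the robot as it stands.
- The arm moves only by the shell command python3 -m handwheel 'ROWS'. ROWS is JSON, a list that holds one entry, the list of rows, each a list of 5 numbers: the opening, from 0 (shut) to 1 (fully open), then the shift along the tool's x, y, z in mm, then the turn about the tool's z in degrees. A call has 1 to 10 rows; each row is the pose to reach, as a shift and turn from the pose commanded when the call began, along the tool's axes at that moment; what a row does not reach only later rows make up. A row lasts 1/12 s, in which the tool goes at most 41.7 mm and 7.16 degrees, less where a joint would pass 70% of its speed; a pose out of reach is approached as far as the arm can. A call with a gripper value outside its range is refused whole. The fingers move at their own pace and stop on an object; the grip force is fixed at half the most. Time passes only in rows, so rows that repeat a pose let the fingers close. It gives the time, the measured TCP pose, the force, the opening and the grip force at its end, in the units of the state.
- ctrl.get_state(): the state, without advancing time (a new reading comes with each control period).
- ctrl.grab_frame(name): name is "scene" or "top" or "wrist"; returns (picture, depth): 420x560x3 uint8, red, green, blue; 420x560 float32, m along the optical axis (not along the pixel's ray), 0 where there is no reading.
- ctrl.calibration(name): a dict with "mtx" (3x3 intrinsics, pixels), "R" (3x3) and "t" (3): a world point X has camera coordinates R X + t. Camera axes: x right, y down, z forward; pixel columns grow to the right and rows downward; lengths in m; the calibration is good to about 2 mm. A picture is of the moment at which its call begins: read the wrist's pose just before it. calibration takes no time and is no camera call; for the wrist camera it gives the pose at the moment of the call.
- ctrl.hand_in(): hands the job in; it is judged then, once.
The state is a dict: "t": time; "joint_pos": joint angles; "dq": joint speeds; "joint_torque": joint torques, N m; "eef_pos": TCP position; "tcp_rot": TCP orientation; "wrist_force": force on the tool from outside, world axes, zero at the start; "torque": the same for the moment, N m; "opening": finger opening in m; "grip_force": force on a finger pad.
Only numpy, scipy, OpenCV 4.12 (cv2) and the standard library are available. Lean on these libraries where they do the work, as an engineer would, in place of code of your own. Each camera call takes 0.05 s, during which the arm holds its last target. There are 200 camera calls.

## Working session

There is one attempt and no reset: what is moved stays moved. The work goes in short steps, Python scripts to look and compute and a shell command to move; the robot and the scene stay as the last step left them, time stands still between calls to the robot, and variables do not carry over. Pictures are saved under pics/ and viewed, at most 10 in all, crops included, and the job is handed in when it is done.

```bash
mkdir -p pics; ls
python3 - <<'E'
from workcell import ctrl
import cv2,numpy as np
s=ctrl.get_state();print(s, ctrl.tcp_to_grasp)
ims=[]
for n in("scene","top"):
    im,d=ctrl.grab_frame(n);np.savez(f"pics/{n}.npz",im=im,d=d,**ctrl.calibration(n))
    cv2.imwrite(f"pics/{n}.png",im[:,:,::-1]);print(n,ctrl.calibration(n))
E
```

```text
pics
{'t': 0.0, 'joint_pos': array([-1.43330710e+00,  1.81535062e-01,  1.60801872e+00, -5.25812646e-05,
        1.35382533e+00, -2.06302237e-01]), 'dq': array([0.00143131, 0.00050429, 0.00064442, 0.00153675, 0.00027529,
       0.00068215]), 'joint_torque': array([ 5.30362249e-04, -4.44876409e+01, -3.51330435e+01, -1.99428164e-04,
        9.20821389e-03,  1.30756419e-05]), 'eef_pos': array([ 0.19372886, -0.54077758,  0.23038235]), 'tcp_rot': array([-3.09352883e+00, -5.37082710e-01, -1.59282789e-05]), 'wrist_force': array([ 0.03356436,  0.09357078, -0.31842971]), 'torque': array([-0.03416721,  0.04767872,  0.01100836]), 'grip_force': 0.0, 'opening': 0.08525214213412048} 0.0187
scene {'mtx': array([[436.17613608,   0.        , 282.38446644],
       [  0.        , 436.17613608, 211.81682456],
       [  0.        ,   0.        ,   1.        ]]), 'R': array([[ 0.92629451,  0.37634085,  0.01860252],
       [ 0.21469512, -0.48657327, -0.84684854],
       [-0.30965221,  0.78842502, -0.53150869]]), 't': array([-5.36809578e-01,  6.01414749e-04,  1.40016863e+00])}
top {'mtx': array([[517.00143658,   0.        , 272.46021811],
       [  0.        , 517.00143658, 214.9375529 ],
       [  0.        ,   0.        ,   1.        ]]), 'R': array([[ 0.02249666, -0.99964021,  0.01460664],
       [-0.98041888, -0.02491839, -0.19534048],
       [ 0.19563417, -0.00992612, -0.98062671]]), 't': array([-0.0264908 ,  0.62738946,  1.06082139])}
```

View pics/scene.png

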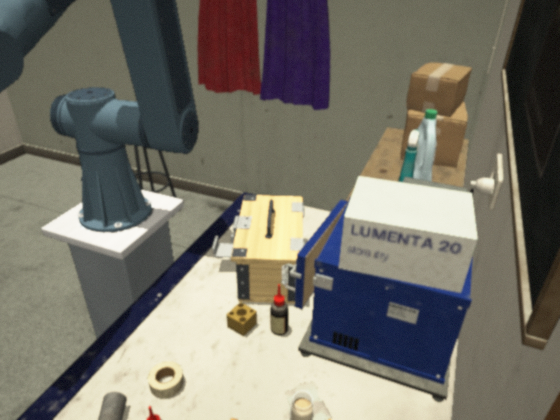

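View pics/top.png

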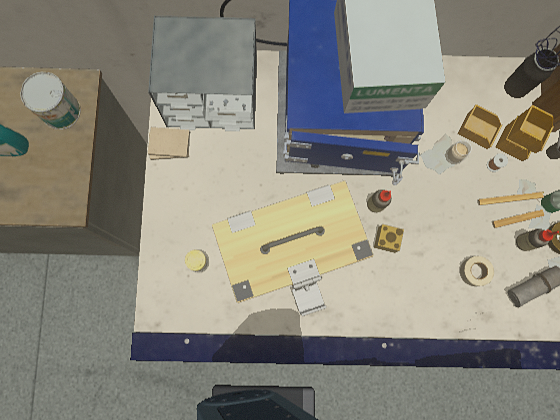

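The scene view shows the chest between the robot and a blue kiln, with the hasp facing the robot. In the top view, the lid corners are about (213,222), (346,181), (373,256) and (235,300). The handle is at (292,240), the hasp at (307,288), the jar at (195,260), the bottle at (380,200) and the mould at (390,237).

```bash
cat > h.py <<'E'
import numpy as np,cv2
def cloud(d,c):
    v,u=np.mgrid[:d.shape[0],:d.shape[1]]
    K=c["mtx"];p=np.stack([(u-K[0,2])/K[0,0]*d,(v-K[1,2])/K[1,1]*d,d],-1)
    return (p-c["t"])@c["R"]   # R^T (p-t)
E
python3 - <<'E'
from h import *
z=np.load("pics/top.npz");d=z["d"];P=cloud(d,z)
def at(u,v):print((u,v),P[v,u].round(4))
for q in[(250,260),(292,240),(307,288),(309,303),(195,260),(380,198),(390,237),(300,330)]:at(*q)
roi=np.zeros(d.shape,bool);roi[175:320,205:380]=1
Z=P[...,2]
m=roi&(Z>.128)&(Z<.150)&(d>0)
n,l,st,ce=cv2.connectedComponentsWithStats(m.astype(np.uint8));k=1+st[1:,4].argmax();m=l==k
pts=P[m];print(m.sum(),np.median(pts[:,2]))
r=cv2.minAreaRect((pts[:,:2]*1000).astype(np.float32));print(r,cv2.boxPoints(r))
h=roi&(Z>.165)&(Z<.2)&(d>0);hp=P[h];print("handle",h.sum(),hp.mean(0),hp[:,2].max());
w,V=np.linalg.eigh(np.cov(hp[:,:2].T));print(V[:,1],np.degrees(np.arctan2(*V[::-1,1])), (hp[:,:2]-hp[:,:2].mean(0))@V[:,1]@np.eye(1)[0] if 0 else 0)
t=roi&(P[...,0]<P[m][:,0].min()+.0)&(Z>.02)&(d>0);
g=np.zeros_like(roi);g[283:320,285:335]=1;g&=(Z>.02)&(Z<.13)
gp=P[g];print(len(gp));print(gp[::25].round(3))
E
```

```text
(250, 260) [0.5202 0.0318 0.1388]
(292, 240) [ 4.0820e-01 -3.0000e-04  1.1632e+00]
(307, 288) [ 0.4702 -0.0853  0.0959]
(309, 303) [ 0.4414 -0.0937  0.0485]
(195, 260) [0.5265 0.1521 0.0559]
(380, 198) [ 0.665  -0.2401  0.0903]
(390, 237) [ 0.5895 -0.2722  0.0383]
(300, 330) [ 3.839e-01 -7.840e-02  3.000e-04]
11502 0.13905146587323386
((560.603759765625, -52.413818359375), (179.28656005859375, 288.4580993652344), 20.378612518310547) [[ 426.34732   51.57245]
 [ 526.7948  -218.83163]
 [ 694.8602  -156.40009]
 [ 594.4127   114.004  ]]
handle 330 [ 0.56228084 -0.04965892  0.18005068] 0.1869405151827075
[-0.34419961  0.93889649] 110.132944734202 0
734
[[ 0.479 -0.09   0.117]
 [ 0.478 -0.092  0.064]
 [ 0.478 -0.111  0.046]
 [ 0.471 -0.073  0.073]
 [ 0.47  -0.069  0.057]
 [ 0.468 -0.063  0.051]
 [ 0.466 -0.059  0.05 ]
 [ 0.467 -0.113  0.047]
 [ 0.465 -0.108  0.05 ]
 [ 0.463 -0.102  0.05 ]
 [ 0.46  -0.098  0.049]
 [ 0.458 -0.093  0.049]
 [ 0.456 -0.087  0.051]
 [ 0.454 -0.085  0.052]
 [ 0.452 -0.081  0.05 ]
 [ 0.449 -0.074  0.051]
 [ 0.447 -0.07   0.052]
 [ 0.445 -0.066  0.048]
 [ 0.446 -0.119  0.051]
 [ 0.444 -0.112  0.052]
 [ 0.442 -0.108  0.053]
 [ 0.44  -0.104  0.047]
 [ 0.437 -0.098  0.052]
 [ 0.435 -0.091  0.05 ]
 [ 0.433 -0.085  0.053]
 [ 0.43  -0.076  0.055]
 [ 0.428 -0.077  0.049]
 [ 0.426 -0.083  0.051]
 [ 0.424 -0.094  0.077]
 [ 0.42  -0.092  0.069]]
```

Run:
```python
import cv2
a=cv2.imread("pics/top.png")[170:330,180:420];b=cv2.imread("pics/scene.png")[180:310,190:340]
a=cv2.resize(a,(800,533),interpolation=3);cv2.imwrite("pics/topc.png",a)
```

```text
(no output)
```

View pics/topc.png

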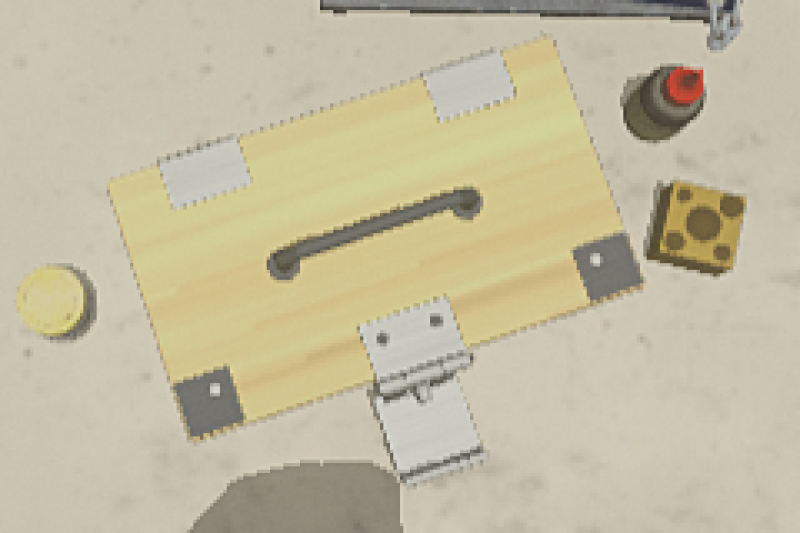

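Poses found: chest yaw is about 20.3°, with its origin at x'=515 and y'=-243.5 mm along its own axes. The trough floor measures z≈0.050 and the lid top 0.139, both as given.

The tool's x axis is already along the chest's x. I'll grip the finger pull by its two sides, near the lip, and swing it out in an arc.

```bash
python3 -m handwheel '[[[1,375,-331,0,-0.6],[1,375,-331,0,-0.6],[1,375,-331,0,-0.6],[1,375,-331,0,-0.6],[1,375,-331,0,-0.6],[1,375,-331,0,-0.6],[1,375,-331,0,-0.6],[1,375,-331,0,-0.6],[1,375,-331,0,-0.6],[1,375,-331,0,-0.6]]]'; python3 -m handwheel '[[[1,0,0,0,0]]]'
python3 - <<'E'
from workcell import ctrl
print(ctrl.get_state()["joint_pos"])
E
```

```text
t: 0.93
eef_pos: [0.3953, -0.1744, 0.2312]
tcp_rot: [3.092, 0.553, 0.0]
wrist_force: [1.2, -0.2, -0.0]
opening: 0.0852
grip_force: 0.0
t: 1.02
eef_pos: [0.3971, -0.1699, 0.231]
tcp_rot: [-3.088, -0.565, -0.002]
wrist_force: [-0.5, -0.4, -0.7]
opening: 0.0854
grip_force: 0.0
[-0.68277136 -0.15462869  1.94689132  0.00302869  1.35037436  0.52527736]
```

```bash
cat >> h.py <<'E'
A=np.radians(20.3);EX=np.array([np.cos(A),np.sin(A)]);EY=np.array([-np.sin(A),np.cos(A)])
O=np.array([515,-243.5])
def ch(p): # world m -> chest mm
    p=np.asarray(p)*1000; return np.stack([p[...,:2]@EX-O[0],p[...,:2]@EY-O[1],p[...,2]],-1)
def st():
    from workcell import ctrl
    s=ctrl.get_state();r=s["tcp_rot"];a=np.degrees(2*np.arctan2(r[1],r[0]));a=(a+180)%360-180
    print("t",round(s["t"],2),"chest",ch(s["eef_pos"]).round(1),"toolx yaw-chest",round(a-20.3,2),"F",s["wrist_force"].round(1),"op",round(s["opening"],4),"q",s["joint_pos"].round(2))
if __name__=="__main__": st()
E
python3 h.py
python3 - <<'E'
from h import *
z=np.load("pics/top.npz");P=ch(cloud(z["d"],z));d=z["d"]
g=np.zeros(d.shape,bool);g[270:325,280:340]=1
q=P[g&(P[...,2]>25)&(P[...,2]<115)&(P[...,0]<-90)];print(len(q))
lip=q[(q[:,0]<-140)&(q[:,2]>60)];fl=q[(q[:,2]<60)]
print("lip",lip.min(0),lip.max(0),lip.mean(0));print("floor",np.percentile(fl,[2,98],axis=0),fl.mean(0))
for n,(u,v) in dict(jar=(195,260),bot=(380,198),mould=(390,237)).items():print(n,P[v,u])
b=P[(P[...,2]>150)&(P[...,0]>60)&(abs(P[...,1])<120)&(P[...,0]<400)&(P[...,2]<900)];print("behind min x by z",[(k,b[(b[:,2]>k)&(b[:,2]<k+60),0].min().round()) for k in range(150,600,60) if ((b[:,2]>k)&(b[:,2]<k+60)).any()])
E
```

```text
t 1.02 chest [-201.5  -53.7  231. ] toolx yaw-chest 0.45 F [-0.5 -0.4 -0.7] op 0.0854 q [-0.68 -0.15  1.95  0.    1.35  0.53]
731
lip [-152.78064042  -26.16479034   60.37946497] [-145.84681202   28.04932016   80.91340443] [-149.23791848    1.17440749   73.15841929]
floor [[-145.07296033  -26.4387526    46.49885396]
 [ -98.58205245   27.29942257   55.76769483]] [-122.36532056    0.85826432   50.67882828]
jar [ 31.54157913 203.55415181  55.93099284]
bot [  25.35394561 -212.38399653   90.26431943]
mould [ -56.53508672 -216.35739836   38.3105205 ]
behind min x by z [(150, np.float64(128.0)), (210, np.float64(128.0))]
```

```bash
python3 -m handwheel '[[[1,54,-55,0,0.4],[1,54,-55,0,0.4],[1,54,-55,0,0.4],[1,54,-55,40,0.4],[1,54,-55,80,0.4],[1,54,-55,110,0.4],[1,54,-55,110,0.4]]]'; python3 h.py
python3 - <<'E'
from h import *
z=np.load("pics/top.npz");P=ch(cloud(z["d"],z))
for y in range(-160,160,40):
    b=P[(P[...,2]>100)&(P[...,0]>88)&(P[...,1]>y)&(P[...,1]<y+40)&(P[...,0]<260)&(P[...,2]<900)]
    print(y,b.min(0).round() if len(b) else 0,b.max(0).round() if len(b) else 0, [(k,b[b[:,2]>k,0].min().round()) for k in (150,200,230,260,280) if (b[:,2]>k).any()])
from workcell import ctrl
im,d=ctrl.grab_frame("wrist");cv2.imwrite("pics/w1.png",im[:,:,::-1])
E
```

```text
t: 1.6
eef_pos: [0.4218, -0.1041, 0.1154]
tcp_rot: [-3.087, -0.541, 0.015]
wrist_force: [-1.3, 0.8, -0.4]
opening: 0.0857
grip_force: 0.0
t 1.6 chest [-155.5   -0.4  115.4] toolx yaw-chest -0.4 F [-1.3  0.8 -0.4] op 0.0857 q [-0.52  0.02  2.04 -0.    1.09  0.71]
-160 [ 106. -160.  107.] [ 260. -120.  365.] [(150, np.float64(106.0)), (200, np.float64(107.0)), (230, np.float64(108.0)), (260, np.float64(176.0)), (280, np.float64(176.0))]
-120 [ 128. -120.  108.] [260. -80. 256.] [(150, np.float64(128.0)), (200, np.float64(128.0)), (230, np.float64(128.0))]
-80 [144. -80. 101.] [259. -42. 257.] [(150, np.float64(144.0)), (200, np.float64(144.0)), (230, np.float64(146.0))]
-40 0 0 []
0 0 0 []
40 0 0 []
80 0 0 []
120 0 0 []
```

View pics/w1.png

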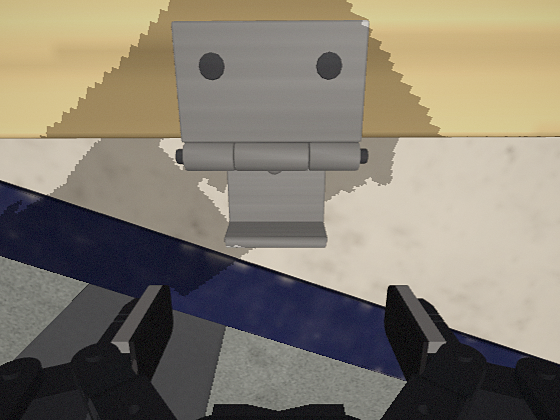

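The wrist view shows the hasp centred between the open pads, with the trough lip at (276,235). Next I go down beside it.

```bash
python3 -m handwheel '[[[1,0,0,0,0],[1,0,0,30,0],[1,0,0,60,0],[1,0,0,75,0],[1,0,0,75,0],[1,0,0,75,0]]]'; python3 h.py
```

```text
t: 2.15
eef_pos: [0.4278, -0.1071, 0.048]
tcp_rot: [3.093, 0.542, 0.002]
wrist_force: [0.5, -0.5, -0.3]
opening: 0.0852
grip_force: 0.0
t 2.15 chest [-150.9   -5.4   48. ] toolx yaw-chest -0.42 F [ 0.5 -0.5 -0.3] op 0.0852 q [-0.52  0.15  2.07 -0.    0.92  0.71]
```

```bash
python3 -m handwheel '[[[1,3,-6,2,0],[1,3,-6,2,0],[0,3,-6,2,0],[0,3,-6,2,0],[0,3,-6,2,0],[0,3,-6,2,0],[0,3,-6,2,0],[0,3,-6,2,0],[0,3,-6,2,0]]]'; python3 h.py
```

```text
t: 2.9
eef_pos: [0.4285, -0.0997, 0.0452]
tcp_rot: [3.093, 0.543, 0.003]
wrist_force: [1.0, 2.5, 6.2]
opening: 0.054
grip_force: 62.1
t 2.9 chest [-147.7    1.3   45.2] toolx yaw-chest -0.4 F [1.  2.5 6.2] op 0.054 q [-0.5   0.16  2.07  0.    0.91  0.72]
```

```bash
python3 -m handwheel '[[[0,-9,0,-7,0],[0,-17,0,-16,0],[0,-24,0,-26,0],[0,-29,0,-36,0],[0,-33,0,-47,0],[0,-36,0,-59,0],[0,-37,0,-70,0],[0,-36,0,-82,0],[0,-36,0,-82,0]]]'; python3 h.py
```

```text
t: 3.65
eef_pos: [0.3944, -0.1121, 0.1278]
tcp_rot: [3.093, 0.543, 0.003]
wrist_force: [4.3, 0.4, -3.0]
opening: 0.054
grip_force: 64.3
t 3.65 chest [-184.     1.5  127.8] toolx yaw-chest -0.37 F [ 4.3  0.4 -3. ] op 0.054 q [-0.57 -0.07  2.1   0.    1.11  0.65]
```

Still gripped and following. I'll carry on the arc to about 95°.

```bash
python3 -m handwheel '[[[0,2,0,-12,0],[0,6,0,-23,0],[0,11,0,-34,0],[0,17,0,-44,0],[0,23,0,-52,0],[0,23,0,-52,0],[0.9,23,0,-52,0],[0.9,23,0,-52,0],[0.9,23,0,-52,0],[0.9,23,0,-52,0]]]'; python3 h.py
python3 - <<'E'
from workcell import ctrl
import cv2,numpy as np
im,d=ctrl.grab_frame("wrist");cv2.imwrite("pics/w2.png",im[:,:,::-1])
E
```

```text
t: 4.48
eef_pos: [0.415, -0.1038, 0.178]
tcp_rot: [-3.094, -0.542, 0.0]
wrist_force: [-0.0, 0.2, -0.1]
opening: 0.077
grip_force: 0.0
t 4.48 chest [-161.8    2.2  178. ] toolx yaw-chest -0.41 F [-0.   0.2 -0.1] op 0.077 q [-0.52 -0.1   2.01  0.    1.23  0.7 ]
```

View pics/w2.png

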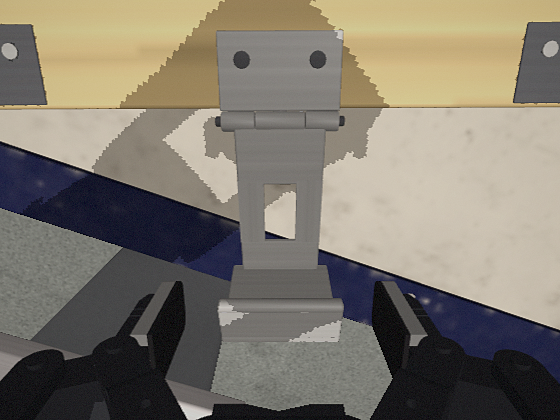

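The wrist view shows the strap standing straight out at about 95°, with its slot at (280,210) and well off the staple, and the fingers open. Now I rise, turn 90° and go over the handle.

```bash
python3 -m handwheel '[[[1,0,0,-40,0],[1,0,0,-75,0],[1,15,0,-75,-7],[1,40,0,-75,-14],[1,70,0,-75,-21],[1,100,0,-75,-28],[1,130,0,-75,-35],[1,157,0,-75,-42],[1,157,0,-75,-49],[1,157,0,-75,-56]]]'; python3 -m handwheel '[[[1,0,0,0,-7],[1,0,0,0,-14],[1,0,0,0,-21],[1,0,0,0,-28],[1,0,0,0,-34],[1,0,0,0,-34],[1,0,0,0,-34]]]'; python3 h.py
```

```text
t: 5.37
eef_pos: [0.5637, -0.0497, 0.2524]
tcp_rot: [-2.469, -1.941, 0.001]
wrist_force: [0.3, -0.6, 0.1]
opening: 0.0849
grip_force: 0.0
t: 5.95
eef_pos: [0.5627, -0.0504, 0.2531]
tcp_rot: [-1.808, -2.569, 0.0]
wrist_force: [0.2, 0.3, -0.3]
opening: 0.0856
grip_force: 0.0
t 5.95 chest [ -4.8   1.  253.1] toolx yaw-chest 89.41 F [ 0.2  0.3 -0.3] op 0.0856 q [-0.3   0.14  1.61  0.    1.39 -0.64]
```

```bash
python3 -m handwheel '[[[1,0,0,40,-0.6],[1,0,0,75,-0.6],[1,0,0,92,-0.6],[1,0,0,92,-0.6],[0,0,0,92,-0.6],[0,0,0,92,-0.6],[0,0,0,92,-0.6],[0,0,0,92,-0.6],[0,0,0,92,-0.6],[0,0,0,92,-0.6]]]'; python3 -m handwheel '[[[0,0,0,0,0],[0,0,0,0,0]]]'; python3 h.py
```

```text
t: 6.78
eef_pos: [0.5629, -0.0507, 0.1623]
tcp_rot: [1.79, 2.58, -0.0]
wrist_force: [-21.0, -8.8, 11.1]
opening: 0.0123
grip_force: 12.0
t: 6.95
eef_pos: [0.5614, -0.0513, 0.1623]
tcp_rot: [-1.79, -2.58, 0.005]
wrist_force: [-9.8, -2.8, 9.2]
opening: 0.008
grip_force: 58.6
t 6.95 chest [ -6.3   0.6 162.3] toolx yaw-chest 90.2 F [-9.8 -2.8  9.2] op 0.008 q [-0.3   0.23  1.7  -0.    1.22 -0.66]
```

The bar is gripped. I'll raise the lid to about 40° first, then check the arm's clearance from the strap.

```bash
python3 -m handwheel '[[[0,0,5,-7,0],[0,0,10,-13,0],[0,0,16,-19,0],[0,0,23,-24,0],[0,0,30,-29,0],[0,0,37,-33,0],[0,0,45,-36,0],[0,0,52,-39,0],[0,0,52,-39,0]]]'; python3 h.py
python3 - <<'E'
from workcell import ctrl
import cv2,numpy as np
im,d=ctrl.grab_frame("scene");cv2.imwrite("pics/s2.png",cv2.resize(im[20:320,100:400,::-1],(600,600),interpolation=3));np.savez("pics/s2.npz",im=im,d=d,**ctrl.calibration("scene"))
E
```

```text
t: 7.7
eef_pos: [0.6086, -0.0341, 0.2034]
tcp_rot: [-1.789, -2.577, 0.011]
wrist_force: [-23.7, -5.1, 24.7]
opening: 0.008
grip_force: 60.2
t 7.7 chest [ 44.    0.4 203.4] toolx yaw-chest 90.16 F [-23.7  -5.1  24.7] op 0.008 q [-0.25  0.29  1.54 -0.01  1.32 -0.6 ]
```

View pics/s2.png

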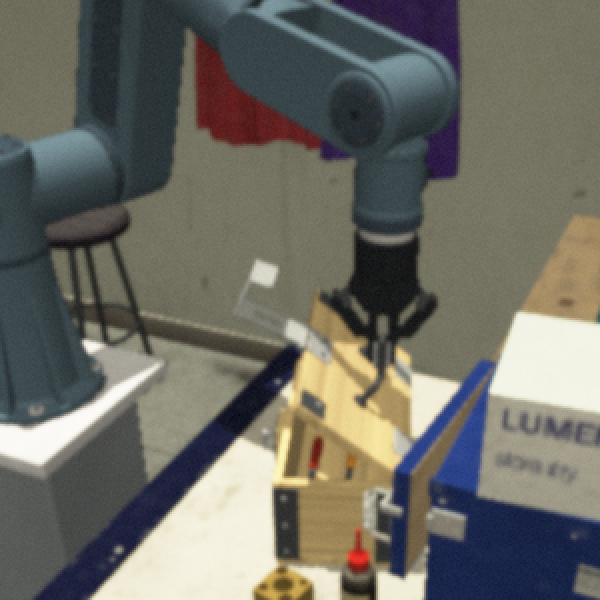

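At about 40° the lid follows the gripper and the forearm is far above it. The strap's lip, however, would meet the gripper's body beyond about 60°. So I'll lift by the handle only to about 52°, let go, and push the front edge on with shut fingers from the front, beside the hasp.

```bash
python3 -m handwheel '[[[0,0,7,-2,0],[0,0,14,-3,0],[0,0,21,-4,0],[0,0,21,-4,0],[0,0,21,-4,0],[0.5,0,21,-4,0],[0.5,0,21,-4,0],[0.5,0,21,-4,0],[0.5,0,21,-4,0]]]'; python3 h.py
```

```text
t: 8.5
eef_pos: [0.6311, -0.0248, 0.204]
tcp_rot: [-1.791, -2.581, -0.0]
wrist_force: [-0.0, -0.2, 0.6]
opening: 0.0426
grip_force: 0.0
t 8.5 chest [ 68.3   1.3 204. ] toolx yaw-chest 90.2 F [-0.  -0.2  0.6] op 0.0426 q [-0.23  0.33  1.48  0.    1.33 -0.58]
```

```bash
python3 -m handwheel '[[[0.4,0,0,-30,0],[0.4,0,0,-70,0],[0.4,0,0,-110,0],[0.3,0,0,-150,0],[0.3,0,0,-190,0],[0.3,0,0,-205,0],[0.1,0,0,-205,0]]]'; python3 h.py;  python3 -m handwheel '[[[0,30,-30,0,0],[0,60,-60,0,0],[0,89,-90,0,0],[0,89,-120,0,0],[0,89,-148,0,0],[0,89,-148,0,0]]]'; python3 h.py
python3 - <<'E'
from h import *
from workcell import ctrl
im,d=ctrl.grab_frame("scene");cv2.imwrite("pics/s3.png",cv2.resize(im[20:320,100:400,::-1],(600,600),interpolation=3))
E
```

```text
t: 9.08
eef_pos: [0.6328, -0.0251, 0.4156]
tcp_rot: [1.785, 2.574, 0.006]
wrist_force: [-0.3, 0.2, 0.3]
opening: 0.0149
grip_force: 0.0
t 9.08 chest [ 69.8   0.5 415.6] toolx yaw-chest 90.21 F [-0.3  0.2  0.3] op 0.0149 q [-0.23  0.22  1.19  0.    1.71 -0.58]
t: 9.58
eef_pos: [0.4578, 0.0066, 0.4085]
tcp_rot: [-1.79, -2.58, 0.002]
wrist_force: [0.2, -0.2, 0.6]
opening: 0.0
grip_force: 0.0
t 9.58 chest [-83.4  90.9 408.5] toolx yaw-chest 90.21 F [ 0.2 -0.2  0.6] op 0.0 q [-0.25 -0.18  1.62 -0.    1.7  -0.6 ]
```

View pics/s3.png

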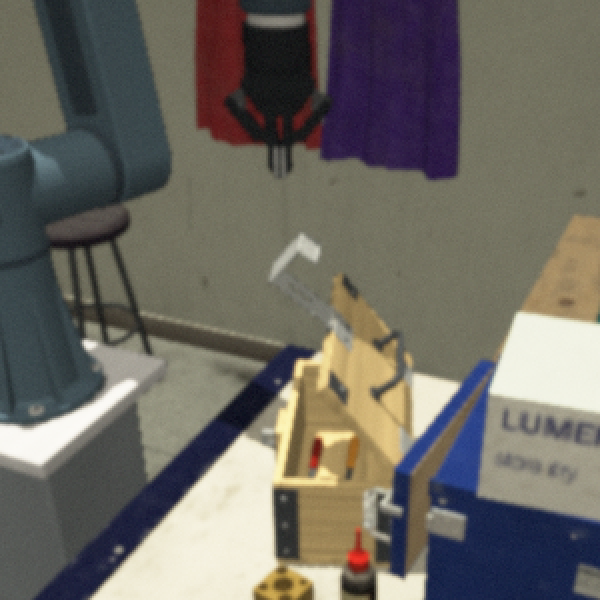

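The lid stays at about 50° by itself, the strap sticks out beyond its edge, and the shut fingers are clear in front. Next: down, then push the edge back.

```bash
python3 -m handwheel '[[[0,0,0,40,0],[0,0,0,80,0],[0,0,0,120,0],[0,0,0,155,0],[0,0,0,172,0],[0,0,0,172,0],[0,0,10,172,0],[0,0,20,172,0],[0,0,30,172,0],[0,0,36,172,0]]]'; python3 -m handwheel '[[[0,0,8,0,0],[0,0,16,-3,0],[0,0,24,-7,0],[0,0,32,-11,0],[0,0,40,-15,0],[0,0,48,-19,0],[0,0,54,-22,0],[0,0,54,-22,0]]]'; python3 h.py
```

```text
t: 10.47
eef_pos: [0.4978, 0.0196, 0.2391]
tcp_rot: [1.788, 2.579, 0.003]
wrist_force: [-0.3, -0.1, -0.5]
opening: 0.0001
grip_force: 0.0
t: 11.13
eef_pos: [0.5467, 0.038, 0.2603]
tcp_rot: [1.79, 2.58, -0.001]
wrist_force: [-1.6, -1.9, 0.8]
opening: 0.0
grip_force: 0.8
t 11.13 chest [ 10.9  89.4 260.3] toolx yaw-chest 90.2 F [-1.6 -1.9  0.8] op 0.0 q [-0.15  0.1   1.64 -0.    1.4  -0.5 ]
```

```bash
python3 -m handwheel '[[[0,0,8,-2,0],[0,0,16,-4,0],[0,0,23,-6,0],[0,0,23,-6,0],[0,0,23,-6,0],[0,0,0,-6,0],[0,0,-30,-6,0],[0,0,-70,-6,0],[0,0,-110,-6,0],[0,0,-150,-6,0]]]';python3 h.py
python3 - <<'E'
from h import *
from workcell import ctrl
for n in("scene","top"):
    im,d=ctrl.grab_frame(n);cv2.imwrite(f"pics/{n}4.png",im[:,:,::-1]);c=ctrl.calibration(n);P=ch(cloud(d,c))
    if n=="top":
        z=np.load("pics/top.npz");Q=ch(cloud(z["d"],z))
        for k,(u,v) in dict(jar=(195,260),bot=(380,198),mould=(390,237)).items():print(k,P[v,u].round(),Q[v,u].round())
        m=(P[...,2]>230)&(P[...,2]<310)&(abs(P[...,1])<140)&(abs(P[...,1])>60)&(P[...,0]>-20)&(P[...,0]<110);print("edge",m.sum(),P[m].mean(0) if m.any() else 0,P[m].max(0) if m.any() else 0)
a=cv2.imread("pics/scene4.png")[120:345,140:440];cv2.imwrite("pics/s4.png",cv2.resize(a,(800,600),interpolation=3))
E
```

```text
t: 11.97
eef_pos: [0.4036, -0.0143, 0.2649]
tcp_rot: [1.789, 2.582, 0.001]
wrist_force: [-0.7, -1.2, 1.2]
opening: 0.0003
grip_force: 0.0
t 11.97 chest [-141.4   90.1  264.9] toolx yaw-chest 90.26 F [-0.7 -1.2  1.2] op 0.0003 q [-0.33 -0.26  1.96  0.    1.44 -0.69]
jar [ 31. 203.  59.] [ 32. 204.  56.]
bot [  26. -213.   89.] [  25. -212.   90.]
mould [ -57. -215.   42.] [ -57. -216.   38.]
edge 834 [ 55.82474591   2.79288289 282.19400087] [ 64.82624053 139.65137596 291.48129838]
```

View pics/s4.png

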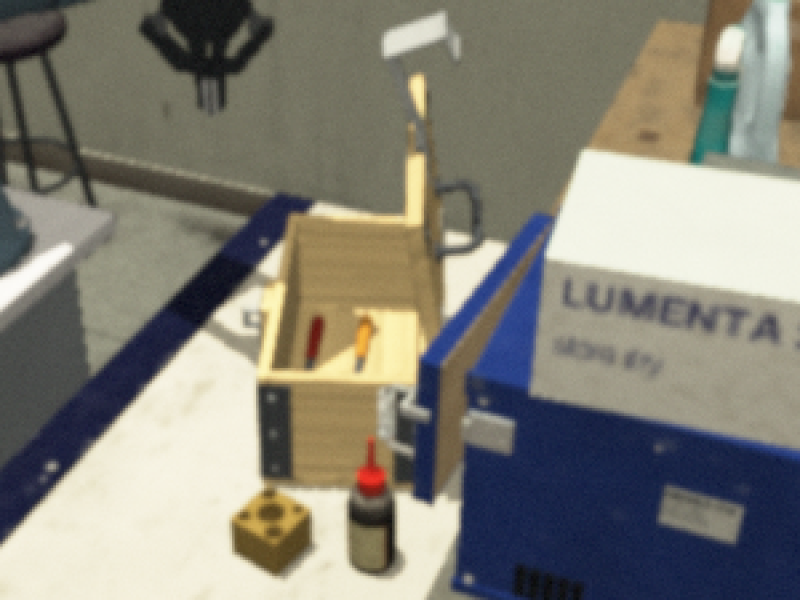

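View pics/top4.png

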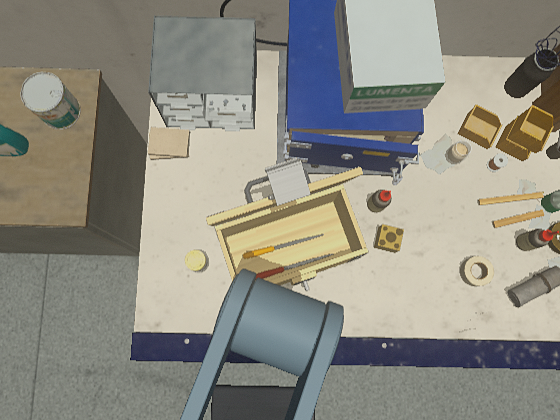

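The lid stands nearly upright at about 80° with the hasp folded well out. The files are in view, the jar, bottle and mould have not moved, and the gripper is clear.

```bash
python3 -c "
from workcell import ctrl
print(ctrl.hand_in())"
```

```text
the job is handed in; nothing more can be done
None
```

The hasp was unhooked and swung out to about 95°, then the lid was raised to about 80°, where it stays up by itself; the jar, bottle and mould have not moved, and the job was handed in at about 12 s.

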